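Complete the post-mount kit

TASK

Complete the post-mount kit in the shallow metal tray: it needs exactly one magnetic base (the round knurled disc), one post holder and one optical post. A base is already in the tray, so leave that one and the spare base on the table where they are; put in the two missing parts, each standing upright on the tray's floor.

Things in the scene. Friction and masses are not known exactly. Their poses are not given: they have to be found in the camera images.
- tray: fixed shallow undivided aluminium tray, 92 mm (its x) by 240 mm (its y) by 18 mm high outside, walls and floor 4 mm thick; origin at the centre of its underside, z up, so the inner floor lies 4 mm above the origin and measures 84 x 232 mm. A base already lies in it somewhere near its long centre line, and beside it there is always room for two more parts along that line.
- post_holder: black post holder, loose, 160 g, 59 mm high, standing: square foot 42 x 42 mm and 10 mm high (x -21 to 21, y -18 to 24 mm), above it an upright round barrel 24 mm in diameter with its axis at x 0, y +3.5 mm; a brass thumbscrew sticks out from the barrel to y = -24 mm at 46 mm height (13 mm thick), so grip the barrel across its x axis. Origin on the underside, z up. It is solid and nothing needs to go into it.
- post: plain steel round optical post, loose, 75 g, 12.7 mm in diameter, 75 mm high, standing on end on the table; origin at the centre of its underside, z up along the post.
- base_1: plain steel knurled disc (magnetic post base), 40 mm in diameter, 12 mm high, lying flat; origin at the centre of its underside. base_1 and base_2 are alike: at the start one of them (either) lies in the tray, the other is a spare on the table.
- base_2: plain steel knurled disc (magnetic post base), 40 mm in diameter, 12 mm high, lying flat; origin at the centre of its underside. base_1 and base_2 are alike: at the start one of them (either) lies in the tray, the other is a spare on the table.
Mind the look-alikes: they are no part of the job. What is meant by the post_holder is not orange or red, and is the smaller of those in its own colour.

How it is judged:
At the end, for the whole second after the job is handed in: The post and the post holder stand at rest, upright within about 8 degrees, on the tray's floor inside its walls (underside no more than 10 mm above the tray's underside), and both bases, the one in the tray and the spare, lie within 30 mm of where they were at the start (x of post in the frame of tray between -0.039 and 0.039 m and y of post in the frame of tray between -0.113 and 0.113 m and z of each of post, post_holder in the frame of tray below 0.01 m and angle between each of post, post_holder's own z axis and vertical below 0.15 rad and linear speed of each of post, post_holder below 0.02 m/s and x of post_holder in the frame of tray between -0.039 and 0.039 m and y of post_holder in the frame of tray between -0.113 and 0.113 m and distance of each of base_1, base_2 from where it was at the start of the episode below 0.03 m); the robot touches nothing.
It also fails if it takes over 64 s, if anything falls off the work surface, if the arm or the gripper's body presses on something with over 40 N, if the wrist force passes 120 N, or if a joint passes its speed limit or range.

ROBOT

A 7-joint arm with a two-finger parallel gripper is mounted at the origin on a cart in front of the work surface, level with it; the furniture and walls round the work are solid. World frame = base frame: x ahead of the robot, y to its left, z up, the work surface at z = 0. Lengths are in m, angles in rad, forces in N, time in s.
With the tool pointing down it reaches from about 0.4 to 0.85 m from the base axis. Payload 10.4 kg.
Tool frame: the origin (TCP) lies on the centre line of the jaws, within the pads' length; the fingertips stand 14 mm ahead of it and the grasp point (between the pads) lies 5 mm behind it (manip.tip_reach is the distance from the TCP to the fingertips, in m); z points along the fingers, y is the line along which they close (so a half turn about z gives the same grasp; the last joint's range is limited). The gripper opens to 85 mm and grips with 20 to 120 N. Pads are 22 mm wide; open, the fingers measure 114 mm over their backs; the gripper's body (76 mm by 85 mm) begins 54 mm behind the grasp point. The pads swing forward as they close: fully open they stand 13 mm farther back than shut.
Start: joints at [1.235, 0.332, -0.065, 1.46, 0.022, 1.35, -0.088], TCP at [0.192, -0.595, 0.245] pointing down, gripper open.
Joint ranges: [-2.6, 2.6], [-0.5, 2.12], [-1.47, 1.34], [0.16, 2.42], [-1.27, 4.41], [0.06, 2.06], [-2.6, 2.6]. Speed limits (rad/s): [2.22, 2.22, 2.79, 2.79, 3.14, 3.14, 3.14].

INTERFACE

Orientations are given as a unit quaternion [x, y, z, w].
In Python, from workcell import manip gives the robot as it stands.
- The arm moves only by the shell command python3 -m pendant 'ROWS' [FORCE]. ROWS is JSON, a list of rows, each a list of 7 numbers: the shift along the tool's x, y, z in units of 50 mm (1.0 is 50 mm), then the turn, a rotation vector about the tool's x, y, z in units of 8 degrees (1.0 is 8 degrees), then the opening, from -1 (shut) to 1 (fully open), so that 0 is half open. In form: [[dx, dy, dz, ax, ay, az, jaw], ...]. A call has exactly 10 rows; each row is the pose to reach, as a shift and turn from the pose commanded when the call began, along the tool's axes at that moment; what a row does not reach only later rows make up. A row lasts 1/8 s, in which the tool goes at most 62.5 mm and 10.7 degrees, less where a joint would pass 70% of its speed; a pose out of reach is approached as far as the arm can. A call with a gripper value outside its range is refused whole. The fingers move at their own pace and stop on an object; FORCE is the grip in N (left out, the last holds). Time passes only in rows, so rows that repeat a pose let the fingers close, or fill a call up. It gives the time, the measured TCP pose, the force, the opening and the grip force at its end, in the units of the state.
- manip.get_obs(): the state, without advancing time (a new reading comes with each control period).
- manip.camera(name): name is "side" or "top" or "wrist"; returns (picture, depth): 400x640x3 uint8, red, green, blue; 400x640 float32, m along the optical axis (not along the pixel's ray), 0 where there is no reading.
- manip.get_calibration(name): a dict with "fx", "fy", "cx", "cy" (pixels), "xyz" and "orientation" of the camera in the world. Camera axes: x right, y up, looking along -z (the intrinsics and any distortion apply to the point x, -y, -z); pixel columns grow to the right and rows downward; lengths in m; the calibration is good to about 2 mm. A picture is of the moment at which its call begins: read the wrist's pose just before it. get_calibration takes no time and is no camera call; for the wrist camera it gives the pose at the moment of the call.
- manip.hand_in(): hands the job in; it is judged then, once.
Trained networks look in the newest picture that a camera, given by its name, has taken for a name from the list of things; names that differ only in an ending like _2 or _b are one class to them, and where a whole thing is asked for, a point or a joint stands for the part that bears it (a point fixed in the world has none). Each returns a list of dicts, best first, with "p" (0 to 1); they miss things now and then, are a little off and sometimes report something else, mostly with a low value. They report only what shows in the picture. A call takes as long as a camera call. They do not tell look-alikes from the thing itself.
- manip.find_in(thing, camera): "box" ([left, top, right, bottom] in pixels, round what is visible of it).
- manip.trace(thing, camera): "pixels" (400x640 bool, what is visible of it) and "box" ([left, top, right, bottom] in pixels, round what is visible of it).
- manip.tip_of(thing, camera): "pixel" ([column, row] in pixels: a listed point, or the origin of a listed thing).
The state is a dict: "clock": time; "joint_pos": joint angles; "joint_velocities": joint speeds; "tau": joint torques, N m; "position": TCP position; "ee_rot": TCP orientation; "ft_force": force on the tool from outside, world axes, zero at the start; "torque": the same for the moment, N m; "grip_width": opening from 0.0 (shut) to 1.0 (fully open); "grasp_force": force on a finger pad.
Only numpy, scipy, OpenCV 4.12 (cv2) and the standard library are available. Lean on these libraries where they do the work, as an engineer would, in place of code of your own. Each camera call takes 0.05 s, during which the arm holds its last target. There are 200 camera calls.

## Working session

There is one attempt and no reset: what is moved stays moved. The work goes in short steps, Python scripts to look and compute and a shell command to move; the robot and the scene stay as the last step left them, time stands still between calls to the robot, and variables do not carry over. Pictures are saved under pics/ and viewed, at most 10 in all, crops included, and the job is handed in when it is done.

```bash
mkdir -p pics; cat > h.py <<'E'
from workcell import manip
import numpy as np, cv2
from scipy.spatial.transform import Rotation as R
def cloud(depth,c):
    v,u=np.mgrid[0:400,0:640]
    P=np.stack([(u-c['cx'])/c['fx']*depth,-(v-c['cy'])/c['fy']*depth,-depth],-1)
    return P@R.from_quat(c['orientation']).as_matrix().T+np.array(c['xyz'])
def shot(n,f=None):
    c=manip.get_calibration(n); im,d=manip.camera(n)
    if f: cv2.imwrite('pics/'+f,im[:,:,::-1])
    return im,d,cloud(d,c),c
E
python3 - <<'E'
from h import *
o=manip.get_obs();print(o['position'],o['ee_rot'],R.from_quat(o['ee_rot']).as_matrix().round(3))
for n in ('top','side'):
    im,d,P,c=shot(n,n+'1.png'); print(n,c)
    for t in ('tray','post_holder','post','base_1'):
        for r in manip.trace(t,n)[:5]:
            m=r['pixels']&(d>0); Q=P[m]
            print(n,t,round(r['p'],2),np.round(r['box']),np.median(Q,0).round(3),np.percentile(Q,2,0).round(3),np.percentile(Q,98,0).round(3))
E
```

```text
[ 0.19220778 -0.59434117  0.24452321] [ 9.87791011e-01  1.55783236e-01 -1.42529557e-04 -6.94654077e-04] [[ 0.951  0.308 -0.   ]
 [ 0.308 -0.951  0.001]
 [-0.    -0.001 -1.   ]]
top {'fx': 394.66819662858467, 'fy': 394.66819662858467, 'cx': 317.8774602442694, 'cy': 201.86983997974386, 'xyz': array([0.33910573, 0.14000166, 0.9626187 ]), 'orientation': array([ 0.04442289, -0.05749274, -0.7040244 ,  0.70644946])}
top tray 0.89 [361. 122. 464. 196.] [ 0.599 -0.114  0.004] [ 0.516 -0.225 -0.001] [0.676 0.002 0.019]
top post_holder 0.88 [285. 173. 307. 200.] [0.512 0.177 0.011] [ 0.49   0.154 -0.002] [0.54  0.198 0.061]
top post_holder 0.85 [258. 132. 290. 160.] [0.604 0.223 0.016] [ 0.583  0.197 -0.001] [0.646 0.257 0.081]
top post_holder 0.76 [211. 218. 237. 241.] [0.404 0.341 0.012] [0.382 0.322 0.   ] [0.427 0.367 0.06 ]
top post_holder 0.19 [261. 217. 276. 234.] [0.42  0.24  0.011] [0.404 0.223 0.006] [0.44  0.257 0.014]
top base_1 0.6 [262. 217. 279. 234.] [0.42  0.24  0.011] [ 0.402  0.223 -0.002] [0.438 0.259 0.014]
top base_1 0.56 [394. 148. 412. 164.] [ 0.59  -0.086  0.015] [ 0.57
[... 311 characters left out ...]
 [ 0.592 -0.109  0.003] [ 0.516 -0.227 -0.   ] [0.677 0.013 0.016]
side post_holder 0.93 [290. 254. 318. 286.] [0.401 0.355 0.019] [ 0.381  0.322 -0.001] [0.432 0.371 0.059]
side post_holder 0.85 [276. 194. 304. 226.] [0.512 0.186 0.014] [ 0.491  0.116 -0.002] [0.566 0.201 0.058]
side post_holder 0.84 [226. 188. 266. 230.] [0.601 0.237 0.024] [ 0.581  0.195 -0.002] [0.636 0.261 0.079]
side post_holder 0.58 [298. 280. 341. 336.] [0.334 0.433 0.026] [0.31  0.404 0.002] [0.365 0.453 0.076]
side base_1 0.67 [298. 160. 311. 164.] [ 0.59  -0.079  0.013] [ 0.572 -0.126  0.002] [ 0.616 -0.066  0.015]
side base_1 0.6 [306. 236. 323. 251.] [0.418 0.249 0.009] [ 0.402  0.229 -0.001] [0.434 0.261 0.012]
```

View pics/top1.png

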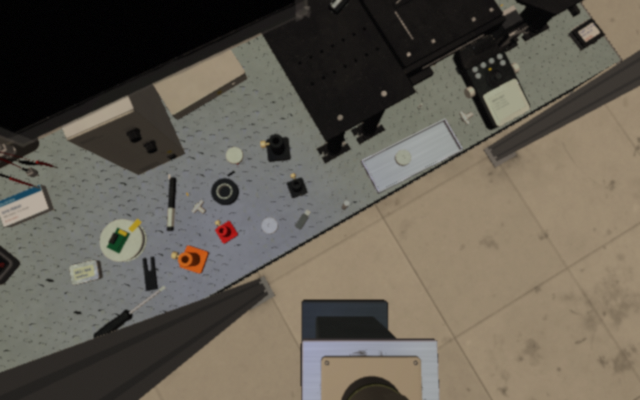

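View pics/side1.png

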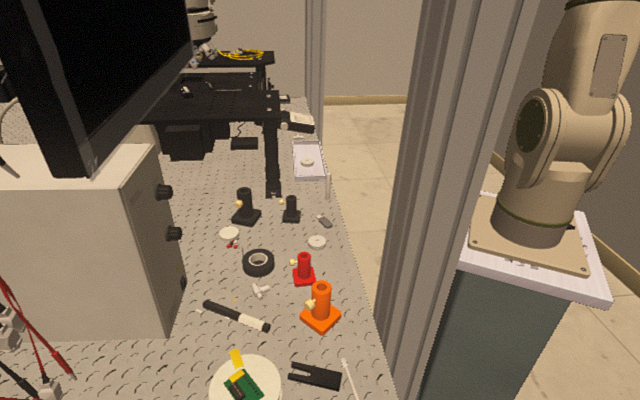

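The top view shows the small black holder at px (296,187), with the larger black one at (277,148). The orange and red ones are look-alikes. The post is at about (346,204), the tray at (412,157) with a base at (403,158), and the spare base is at (269,225). A raised black breadboard stands behind the tray.

```bash
python3 - <<'E'
from h import *
im,d,P,c=shot('top')
for t in ('post_holder','post','base_1','tray'):
    for r in manip.tip_of(t,'top')[:4]: print(t,round(r['p'],2),r['pixel'])
ok=d>0
T=[r for r in manip.trace('tray','top')][0]['pixels']
Q=P[T&ok&(P[...,2]<.03)&(P[...,2]>-.01)]
print('tray',cv2.minAreaRect((Q[:,:2]*1000).astype(np.float32)))
# post
m=ok&(P[...,2]>.012)&(P[...,2]<.1)
m[:195]=0;m[212:]=0;m[:,:335]=0;m[:,358:]=0
print('post',m.sum(),P[m].round(3).tolist()[:20])
mh=ok&(abs(P[...,0]-.515)<.045)&(abs(P[...,1]-.177)<.045)
for a,b in((.004,.02),(.03,.055),(.055,.07)):
    Q=P[mh&(P[...,2]>a)&(P[...,2]<b)]
    print('holder',a,len(Q),Q.mean(0).round(4),cv2.minAreaRect((Q[:,:2]*1000).astype(np.float32)))
# screw: brass colour
B=mh&(im[...,0].astype(int)-im[...,2]>40); print('brass',P[B].round(3).tolist()[:12])
for n in('top','side'):
    _,_,P2,_=shot(n)
    print(n)
    for x in np.arange(.4,.9,.05):
        print(round(x,2),[ (lambda q: int(1000*q.max()) if len(q) else None)(P2[(abs(P2[...,0]-x)<.025)&(abs(P2[...,1]-y)<.025)][:,2]) for y in np.arange(-.35,.3,.05)])
big=cv2.resize(im[120:240,240:480],None,fx=3.3,fy=3.3,interpolation=cv2.INTER_CUBIC);cv2.imwrite('pics/crop.png',big[:,:,::-1])
E
```

```text
post_holder 0.84 [279.5, 151.4]
post_holder 0.65 [225.4, 230.9]
post_holder 0.58 [294.7, 187.8]
post_holder 0.56 [195.6, 258.9]
post 0.6 [343.7, 209.2]
base_1 0.65 [401.8, 157.3]
base_1 0.46 [269.6, 226.3]
tray 0.78 [407.4, 160.0]
tray ((598.6986694335938, -108.51725769042969), (97.70132446289062, 241.395751953125), 27.257539749145508)
post 46 [[0.472, 0.062, 0.077], [0.473, 0.06, 0.075], [0.473, 0.057, 0.075], [0.47, 0.064, 0.075], [0.47, 0.062, 0.079], [0.47, 0.06, 0.074], [0.471, 0.057, 0.072], [0.47, 0.055, 0.077], [0.469, 0.066, 0.067], [0.468, 0.064, 0.075], [0.468, 0.062, 0.073], [0.468, 0.059, 0.073], [0.468, 0.057, 0.076], [0.468, 0.055, 0.076], [0.467, 0.066, 0.07], [0.466, 0.064, 0.074], [0.466, 0.062, 0.074], [0.466, 0.059, 0.073], [0.466, 0.057, 0.074], [0.466, 0.055, 0.074]]
holder 0.004 186 [0.5106 0.1747 0.0097] ((499.4647216796875, 168.8134307861328), (75.88642120361328, 42.262062072753906), 23.438508987426758)
holder 0.03 62 [0.5211 0.1781 0.0454] ((520.5594482421875, 180.51412963867188), (39.62446212768555, 22.99141502380371), 33.218135833740234)
holder 0.055 63 [0
[... 1036 characters left out ...]
14, 210, 240, 246, 228, 2, 5]
side
0.4 [-792, -802, None, None, None, None, None, None, None, 0, 8, 9, 11]
0.45 [None, None, None, None, None, None, None, 0, 74, 0, 9, 9, 11]
0.5 [None, None, None, None, None, -2, 17, 16, 1, 0, 59, 59, 0]
0.55 [None, None, None, None, 17, 16, 16, 17, 0, 223, 7, 50, 1]
0.6 [None, None, 16, 17, 15, 15, 17, 223, 224, 226, 224, 80, 79]
0.65 [31, 33, 13, 15, 17, 16, 223, 226, 224, 224, 224, 219, 13]
0.7 [40, 43, 16, 15, 16, 1, 223, 224, 224, 224, 224, 456, 461]
0.75 [47, 51, 51, 0, 204, 206, 205, 224, 224, 224, 452, 456, 223]
0.8 [50, 167, 203, 206, 206, 206, 206, 223, 224, 223, 224, 224, 224]
0.85 [223, 223, 207, 207, 206, 428, 429, 222, 237, 242, 224, 224, 223]
```

View pics/crop.png

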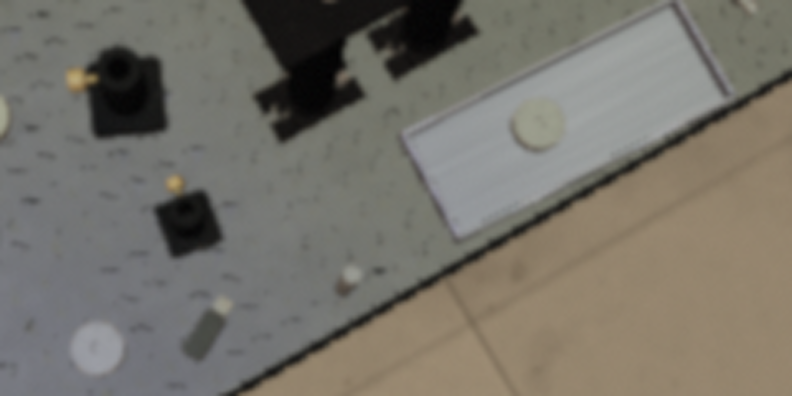

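The crop confirms the holder's brass screw points up in the image (about +x). The post stands alone and the tray base is left of centre. Next I map the board edge and the pillars.

```bash
python3 - <<'E'
from h import *
A=np.concatenate([ (lambda s:s[2][s[1]>0])(shot(n)) for n in('top','side')])
m=(A[:,2]>.26)&(np.hypot(A[:,0],A[:,1])<1)
B=A[m]; 
ij=np.round(B[:,:2]/.05).astype(int)
cells={}
for k,z in zip(map(tuple,ij),B[:,2]): cells.setdefault(k,[]).append(z)
for k in sorted(cells):
    if len(cells[k])>4: print((round(k[0]*.05,2),round(k[1]*.05,2)),len(cells[k]),round(min(cells[k]),2),round(max(cells[k]),2))
# board in tray frame: s along, t perp
C=np.array([.5987,-.1085]);u=np.array([.458,-.889]);w=np.array([.889,.458])
b=A[(A[:,2]>.1)&(A[:,2]<.26)]
s=(b[:,:2]-C)@u;t=(b[:,:2]-C)@w
for a in np.arange(-.4,.2,.04):
    q=(s>=a)&(s<a+.04)&(t>-.05)&(t<.4)
    if q.sum()>3: print('s',round(a,2),'tmin',np.percentile(t[q],2).round(3),q.sum())
o=manip.get_obs();print(o['joint_pos'])
E
```

```text
(np.float64(-0.1), np.float64(0.05)) 144 0.26 0.31
(np.float64(-0.05), np.float64(-0.05)) 143 0.44 0.48
(np.float64(-0.05), np.float64(0.0)) 1445 0.31 0.47
(np.float64(-0.05), np.float64(0.05)) 1339 0.26 0.36
(np.float64(0.0), np.float64(-0.05)) 48 0.47 0.47
(np.float64(0.0), np.float64(0.0)) 2241 0.36 0.48
(np.float64(0.0), np.float64(0.05)) 2270 0.26 0.39
(np.float64(0.0), np.float64(0.1)) 69 0.26 0.29
(np.float64(0.05), np.float64(-0.1)) 16 0.37 0.47
(np.float64(0.05), np.float64(-0.05)) 1253 0.31 0.47
(np.float64(0.05), np.float64(0.0)) 1904 0.26 0.47
(np.float64(0.05), np.float64(0.05)) 1124 0.26 0.39
(np.float64(0.05), np.float64(0.1)) 326 0.26 0.3
(np.float64(0.1), np.float64(-0.05)) 60 0.26 0.3
(np.float64(0.1), np.float64(0.0)) 171 0.26 0.32
(np.float64(0.15), np.float64(0.4)) 5382 0.26 0.5
(np.float64(0.2), np.float64(0.3)) 162 0.26 0.52
(np.float64(0.2), np.float64(0.35)) 3541 0.26 0.61
(np.float64(0.2), np.float64(0.4)) 8206 0.26 0.5
(np.float64(0.2), np.float64(0.45)) 2984 0.26 0.5
(np.float64(0.25), np.float64(0.35)) 8305 0.26 0.67
(np.float64(0.25), np.float64(0.4)) 35
[... 1779 characters left out ...]
9), np.float64(-0.05)) 656 0.26 0.43
(np.float64(0.9), np.float64(0.0)) 13 0.35 0.43
(np.float64(0.9), np.float64(0.45)) 23 0.31 0.32
(np.float64(0.95), np.float64(-0.15)) 65 0.26 0.31
(np.float64(0.95), np.float64(-0.1)) 12 0.27 0.31
(np.float64(0.95), np.float64(-0.05)) 62 0.26 0.33
(np.float64(1.0), np.float64(-0.15)) 10 0.26 0.29
s -0.24 tmin 0.079 2122
s -0.2 tmin 0.079 3910
s -0.16 tmin 0.079 3091
s -0.12 tmin 0.081 3167
s -0.08 tmin 0.084 3054
s -0.04 tmin 0.084 1920
s -0.0 tmin 0.132 1701
s 0.04 tmin 0.133 1722
s 0.08 tmin 0.134 1545
s 0.12 tmin 0.136 1244
s 0.16 tmin 0.138 1187
s 0.2 tmin 0.14 897
[ 1.23541834  0.3322107  -0.06470011  1.4600878   0.0216125   1.34991788
 -0.08848267]
```

```bash
python3 -m pendant '[[1,-1.2,0,0,0,0,1],[2,-2.4,0,0,0,0,1],[3,-3.6,0,0,0,0,1],[4,-4.8,0,0,0,0,1],[5,-6,0,0,0,0,1],[6,-7.2,0,0,0,0,1],[7,-8.4,0,0,0.5,0,1],[8,-9.6,0,0,1,-0.3,1],[9,-10.8,0,0,1.5,-0.6,1],[10,-12,0,0,1.9,-0.6,1]]' 40
python3 - <<'E'
from h import *
o=manip.get_obs();print(o['clock'],o['joint_pos'].round(2) if hasattr(o['joint_pos'],'round') else o['joint_pos'])
im,d,P,c=shot('wrist','w1.png')
_,_,P2,_=shot('top')
q=P2[60:155,485:600].reshape(-1,3);print('pillar?',q[::400].round(2).tolist())
E
```

```text
clock: 2.25
position: [0.4257, -0.0129, 0.2457]
ee_rot: [0.972, 0.196, 0.132, -0.02]
ft_force: [0.5, 0.0, -0.3]
grip_width: 0.997
grasp_force: 0.0
2.25 [ 0.74 -0.31 -0.6   2.09 -0.34  1.09 -0.91]
pillar? [[0.82, -0.29, 0.06], [0.85, -0.46, 0.0], [0.84, -0.61, -0.0], [0.83, -0.45, -0.0], [0.83, -0.59, -0.0], [0.81, -0.43, 0.0], [0.84, -0.63, -0.07], [0.79, -0.42, -0.0], [0.86, -0.67, -0.15], [0.75, -0.38, 0.04], [0.85, -0.68, -0.19], [0.73, -0.36, 0.04], [0.85, -0.7, -0.24], [0.72, -0.35, 0.04], [0.83, -0.69, -0.26], [0.7, -0.34, 0.04], [0.82, -0.7, -0.29], [0.68, -0.33, 0.04], [0.82, -0.71, -0.35], [0.67, -0.32, 0.03], [0.8, -0.71, -0.37], [0.66, -0.32, -0.0], [0.91, -0.96, -0.8], [0.7, -0.39, -0.2], [0.88, -0.93, -0.8], [0.87, -1.19, -0.8], [0.84, -0.9, -0.8], [0.83, -1.16, -0.8]]
```

View pics/w1.png

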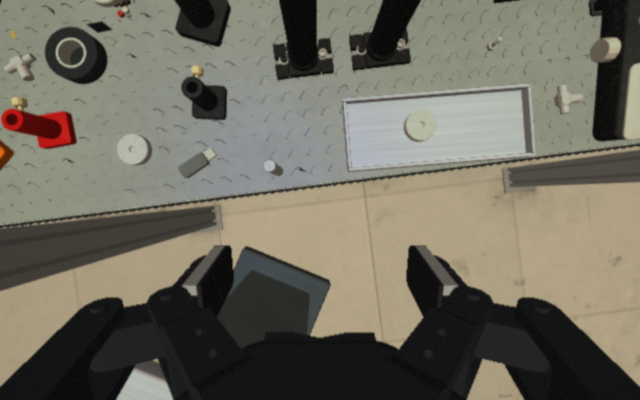

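The wrist view shows the holder at (208,98) with its screw on the far side, the post at (272,167), the tray from x 345 to 535 and the base at (421,125). I'll refine the poses from here.

```bash
cat > m.py <<'E'
from h import *
def tool():
    o=manip.get_obs();return np.array(o['position']),R.from_quat(o['ee_rot']).as_matrix()
def go(target): # displacement in tool units to a TCP target
    p,M=tool();return (M.T@(np.array(target)-p)/.05).round(2)
def top_of(P,ok,x,y,r,z0,z1):
    Q=P[ok&(np.hypot(P[...,0]-x,P[...,1]-y)<r)&(P[...,2]>z0)&(P[...,2]<z1)]
    return len(Q),Q.mean(0).round(4) if len(Q) else None,cv2.minAreaRect((Q[:,:2]*1000).astype(np.float32))
E
python3 - <<'E'
from m import *
im,d,P,c=shot('wrist');ok=d>0
print('holder top',top_of(P,ok,.515,.176,.035,.057,.064))
print('foot',top_of(P,ok,.515,.176,.05,.008,.0125))
B=ok&(np.hypot(P[...,0]-.515,P[...,1]-.176)<.05)&(im[...,0].astype(int)-im[...,2]>50)&(P[...,2]>.03);print('brass',P[B].mean(0).round(4),B.sum())
print('post',top_of(P,ok,.468,.06,.03,.07,.08))
print('base',top_of(P,ok,.59,-.086,.035,.012,.02))
for r in manip.trace('tray','wrist')[:1]:
    Q=P[r['pixels']&ok];print('tray',cv2.minAreaRect((Q[:,:2]*1000).astype(np.float32)))
p,M=tool();print(p,M.round(3))
g=np.array([.5155,.176]);
print('hover',go([.515-.026,.176-.01,.15]),'grip',go([.515,.176,.034]))
E
```

```text
holder top (306, array([0.5132, 0.1742, 0.059 ]), ((512.9951782226562, 174.32090759277344), (24.66454315185547, 24.01119613647461), 24.232219696044922))
foot (576, array([0.5109, 0.1684, 0.0099]), ((513.366943359375, 174.67161560058594), (42.11048126220703, 41.609561920166016), 20.364519119262695))
brass [0.5339 0.1819 0.0507] 89
post (117, array([0.4656, 0.0589, 0.0745]), ((465.6268310546875, 58.99870681762695), (11.670063972473145, 11.67436408996582), 21.939830780029297))
base (742, array([ 0.5894, -0.0873,  0.0151]), ((589.5720825195312, -87.7232666015625), (37.93433380126953, 38.43051528930664), 24.80125617980957))
tray ((601.40478515625, -114.05326843261719), (98.36100006103516, 252.17718505859375), 27.607696533203125)
[ 0.42523137 -0.01410644  0.24549048] [[ 0.889  0.387  0.246]
 [ 0.377 -0.922  0.09 ]
 [ 0.262  0.012 -0.965]]
hover [ 1.99 -2.85  2.48] grip [ 1.92 -2.86  4.87]
```

```bash
python3 -m pendant '[[0.7,-1,0,0,0,0,1],[1.4,-2,0,0,0,0,1],[1.91,-2.85,0,0,0,0,1],[1.91,-2.85,1,0,0,0,1],[1.91,-2.85,2,0,0,0,1],[1.91,-2.85,2.8,0,0,0,1],[1.91,-2.85,3.2,0,0,0,1],[1.91,-2.85,3.2,0,0,0,1],[1.91,-2.85,3.2,0,0,0,1],[1.91,-2.85,3.2,0,0,0,1]]' 40
python3 - <<'E'
from m import *
im,d,P,c=shot('wrist','w2.png');ok=d>0
print('holder top',top_of(P,ok,.513,.1743,.03,.057,.064))
p,M=tool();print(p,M.round(3),go([.5142,.1748,.036]))
E
```

```text
clock: 3.7
position: [0.4953, 0.1667, 0.1155]
ee_rot: [0.972, 0.195, 0.132, -0.02]
ft_force: [-0.2, -0.1, 0.9]
grip_width: 1.002
grasp_force: 0.0
holder top (745, array([0.5134, 0.175 , 0.0589]), ((513.5191650390625, 175.07408142089844), (24.529922485351562, 23.922176361083984), 22.33061408996582))
[0.49525085 0.16672514 0.11536431] [[ 0.889  0.385  0.248]
 [ 0.374 -0.923  0.09 ]
 [ 0.263  0.013 -0.965]] [-0.02 -0.02  1.64]
```

View pics/w2.png

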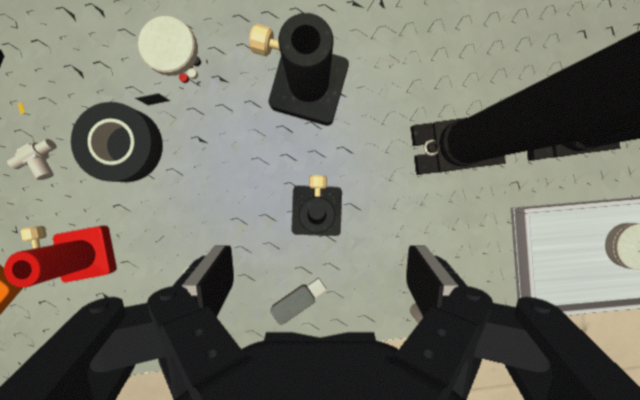

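The holder is centred between the jaws at (317,210). Descend and grip.

```bash
python3 -m pendant '[[0,0,0.6,0,0,0,1],[0,0,1.2,0,0,0,1],[0,0,1.64,0,0,0,1],[0,0,1.64,0,0,0,1],[0,0,1.64,0,0,0,-1],[0,0,1.64,0,0,0,-1],[0,0,1.64,0,0,0,-1],[0,0,1.64,0,0,0,-1],[0,0,1.64,0,0,0,-1],[0,0,1.64,0,0,0,-1]]' 50
```

```text
clock: 5.0
position: [0.5152, 0.1748, 0.0361]
ee_rot: [0.972, 0.196, 0.131, -0.02]
ft_force: [-4.4, -1.3, 10.1]
grip_width: 0.281
grasp_force: 48.6
```

```bash
python3 -m pendant '[[0,0,-0.5,0,0,0,-1],[0,0,-1.3,0,0,0,-1],[0,0,-2.2,0,0,0,-1],[-0.6,0.1,-2.6,0,0,0,-1],[-1.1,0.17,-2.79,0,0,0,-1],[-1.06,1.3,-2.76,0,0,0,-1],[-1.02,2.5,-2.73,0,0,0,-1],[-0.98,3.7,-2.7,0,0,0,-1],[-0.94,4.9,-2.67,0,0,0,-1],[-0.9,6,-2.65,0,0,0,-1]]' 50
python3 - <<'E'
from m import *
p,M=tool();print(p,M.round(3));
print('over',go([.5152+.0598,.1748-.3438,.156]),go([.5152+.1043,.1748-.3209,.096]),go([.5152+.1043,.1748-.3209,.042]))
im,d,P,c=shot('wrist','w3.png');ok=d>0
E
```

```text
clock: 6.25
position: [0.5582, -0.1335, 0.1543]
ee_rot: [0.972, 0.195, 0.13, -0.02]
ft_force: [-0.4, -0.3, -0.2]
grip_width: 0.275
grasp_force: 49.7
[ 0.55820645 -0.13349605  0.15428329] [[ 0.89   0.385  0.246]
 [ 0.374 -0.923  0.091]
 [ 0.261  0.011 -0.965]]
over [ 0.04  0.78 -0.02] [0.69 0.69 1.4 ] [0.41 0.68 2.45]
```

View pics/w3.png

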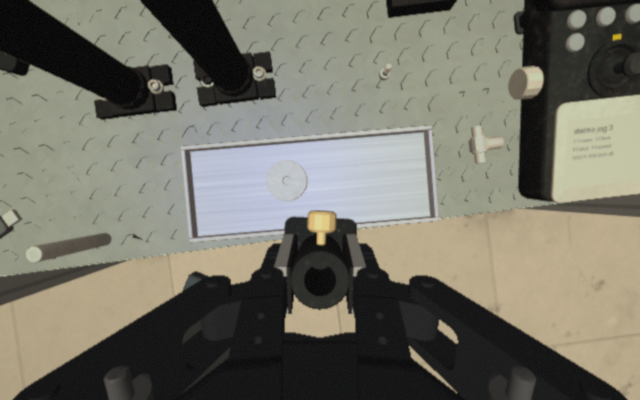

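The holder is held, but the post has been knocked over and now lies at px (30–110,248). I'll place the holder first, then locate the post.

```bash
python3 -m pendant '[[0.3,0.7,0.3,0,0,0,-1],[0.69,0.69,0.9,0,0,0,-1],[0.69,0.69,1.4,0,0,0,-1],[0.6,0.69,1.75,0,0,0,-1],[0.5,0.68,2.1,0,0,0,-1],[0.43,0.68,2.36,0,0,0,-1],[0.41,0.68,2.45,0,0,0,-1],[0.41,0.68,2.46,0,0,0,-1],[0.41,0.68,2.46,0,0,0,-1],[0.41,0.68,2.46,0,0,0,-1]]' 50
python3 - <<'E'
from m import *
im,d,P,c=shot('top');ok=d>0
p,M=tool();print(p,M.round(3))
for n in('wrist','top'):
    im,d,P,c=shot(n);ok=d>0
    r=manip.trace('post',n)
    for q in r[:2]: 
        Q=P[q['pixels']&ok];print(n,q['p'],q['box'],np.median(Q,0),cv2.minAreaRect((Q[:,:2]*1000).astype(np.float32)))
E
```

```text
clock: 7.55
position: [0.6197, -0.1438, 0.0422]
ee_rot: [0.972, 0.195, 0.131, -0.02]
ft_force: [-0.3, -0.4, -2.1]
grip_width: 0.277
grasp_force: 49.7
[ 0.61962968 -0.14376081  0.04209907] [[ 0.889  0.385  0.246]
 [ 0.375 -0.923  0.091]
 [ 0.262  0.012 -0.965]]
top 0.47 [344.3, 202.3, 351.1, 210.6] [0.46513626 0.06149826 0.07135781] ((468.87060546875, 58.19847869873047), (12.056801795959473, 17.713897705078125), 49.729366302490234)
```

The top camera still sees the post standing at (0.466, 0.060). What looked like a fallen post was only perspective. Lower the last 2 mm and release.

```bash
python3 -m pendant '[[-0.01,0,0.04,0,0,0,-1],[-0.01,0,0.05,0,0,0,-1],[-0.01,0,0.05,0,0,0,-0.2],[-0.01,0,0.05,0,0,0,0.1],[-0.01,0,0.05,0,0,0,0.3],[-0.01,0,0.05,0,0,0,0.3],[0,0,-0.4,0,0,0,0.3],[0,0,-1.2,0,0,0,0.3],[0,0,-2.1,0,0,0,0.3],[0,0,-2.6,0,0,0,0.3]]' 50
python3 - <<'E'
from m import *
im,d,P,c=shot('wrist','w4.png');ok=d>0
print('holder top',top_of(P,ok,.6183,-.1435,.03,.057,.07))
print('base',top_of(P,ok,.5895,-.0875,.035,.012,.021))
im,d,P,c=shot('top');ok=d>0
print('post',top_of(P,ok,.466,.06,.03,.07,.08))
p,M=tool();print(p,M.round(3));
print(go([.4669-.03,.0594-.0115,.160]),go([.4669,.0594,.042]))
E
```

```text
clock: 9.05
position: [0.5877, -0.1558, 0.1708]
ee_rot: [0.972, 0.196, 0.132, -0.019]
ft_force: [-0.5, -0.3, -0.1]
grip_width: 0.649
grasp_force: 0.0
holder top (485, array([ 0.6191, -0.1451,  0.0627]), ((620.3602905273438, -144.48062133789062), (25.9122314453125, 26.07725715637207), 66.63312530517578))
base (1163, array([ 0.5901, -0.0881,  0.0151]), ((589.781494140625, -87.98014068603516), (37.76901626586914, 38.688148498535156), 22.767906188964844))
post (26, array([0.4673, 0.0598, 0.074 ]), ((467.1434631347656, 59.5113639831543), (11.654976844787598, 11.449976921081543), 41.44820022583008))
[ 0.58842895 -0.15631131  0.17137329] [[ 0.888  0.385  0.25 ]
 [ 0.375 -0.923  0.088]
 [ 0.265  0.016 -0.964]]
[-1.22 -4.94 -0.18] [-1.23 -4.96  2.26]
```

View pics/w4.png

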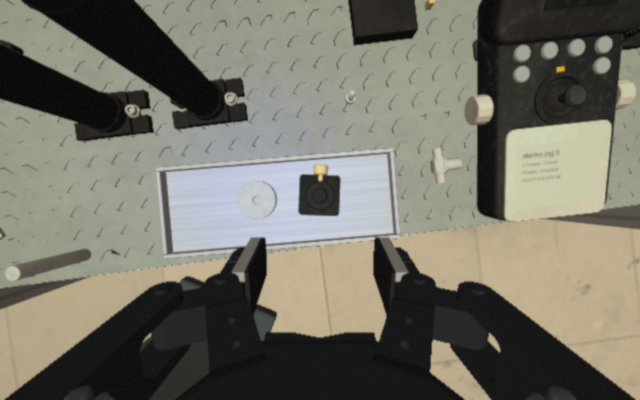

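The holder stands upright in the tray at (320,195), with about 50 mm free to its right. The base hasn't moved. Next, go to the post.

```bash
python3 -m pendant '[[-0.3,-1.1,-0.1,0,0,0,0.3],[-0.6,-2.2,-0.1,0,0,0,0.3],[-0.9,-3.3,-0.1,0,0,0,0.3],[-1.1,-4.2,-0.1,0,0,0,0.3],[-1.22,-4.95,-0.1,0,0,0,0.3],[-1.22,-4.95,0,0,0,0,0.3],[-1.22,-4.95,0.3,0,0,0,0.3],[-1.22,-4.95,0.4,0,0,0,0.3],[-1.22,-4.95,0.4,0,0,0,0.3],[-1.22,-4.95,0.4,0,0,0,0.3]]' 50
python3 - <<'E'
from m import *
im,d,P,c=shot('wrist');ok=d>0
n,q,b=top_of(P,ok,.466,.06,.03,.07,.08);print(n,q,b)
print(tool()[0],go([q[0]+.0012,q[1]+.0005,.042]))
E
```

```text
clock: 10.4
position: [0.4429, 0.0517, 0.1293]
ee_rot: [0.972, 0.195, 0.131, -0.021]
ft_force: [0.0, 0.2, 0.9]
grip_width: 0.65
grasp_force: 0.0
276 [0.4657 0.0592 0.0746] ((465.9151611328125, 59.2195930480957), (12.139719009399414, 11.500118255615234), 22.555334091186523)
[0.4429253  0.0516789  0.12936663] [0.03 0.02 1.82]
```

```bash
python3 -m pendant '[[0.03,0.02,0.6,0,0,0,0.3],[0.03,0.02,1.2,0,0,0,0.3],[0.03,0.02,1.7,0,0,0,0.3],[0.03,0.02,1.82,0,0,0,0.3],[0.03,0.02,1.82,0,0,0,0.3],[0.03,0.02,1.82,0,0,0,-1],[0.03,0.02,1.82,0,0,0,-1],[0.03,0.02,1.82,0,0,0,-1],[0.03,0.02,1.82,0,0,0,-1],[0.03,0.02,1.82,0,0,0,-1]]' 50
python3 - <<'E'
from m import *
p,M=tool();print(p,M.round(3))
C=np.array([.600,-.111]);u=np.array([.458,-.889]);w=np.array([.889,.458])
off=p[:2]-np.array([.4657,.0592])
def at(s,t,z): return go([*(C+s*u+t*w+off),p[2]+z])
for a in((-.19,-.06,.13),(.09,-.06,.13),(.09,-.005,.13),(.09,-.005,.07),(.09,-.005,.006)): print(a,at(*a))
E
```

```text
clock: 11.7
position: [0.4674, 0.0591, 0.0422]
ee_rot: [0.972, 0.195, 0.131, -0.02]
ft_force: [-2.1, -2.5, 8.1]
grip_width: 0.135
grasp_force: 48.8
[0.46739079 0.05914796 0.04223558] [[ 0.889  0.385  0.247]
 [ 0.374 -0.923  0.09 ]
 [ 0.262  0.012 -0.965]]
(-0.19, -0.06, 0.13) [ 0.36  0.52 -2.59]
(0.09, -0.06, 0.13) [ 0.78  6.1  -2.4 ]
(0.09, -0.005, 0.13) [ 1.84  6.01 -2.12]
(0.09, -0.005, 0.07) [ 1.52  5.99 -0.96]
(0.09, -0.005, 0.006) [1.19 5.98 0.28]
```

```bash
python3 -m pendant '[[0,0,-0.5,0,0,0,-1],[0,0,-1.3,0,0,0,-1],[0.1,0.1,-2.2,0,0,0,-1],[0.36,0.52,-2.59,0,0,0,-1],[0.45,1.7,-2.55,0,0,0,-1],[0.53,2.8,-2.51,0,0,0,-1],[0.61,3.9,-2.47,0,0,0,-1],[0.7,5,-2.43,0,0,0,-1],[0.78,6.1,-2.4,0,0,0,-1],[0.78,6.1,-2.4,0,0,0,-1]]' 50
python3 - <<'E'
from m import *
p,M=tool();print(p)
C=np.array([.600,-.111]);u=np.array([.458,-.889]);w=np.array([.889,.458])
off=np.array([.0017,0]);z0=.0422
def at(s,t,z): return go([*(C+s*u+t*w+off),z0+z])
for a in((.09,-.005,.13),(.09,-.005,.07),(.09,-.005,.005)): print(a,at(*a))
im,d,P,c=shot('wrist','w5.png')
E
```

```text
clock: 12.95
position: [0.5898, -0.2227, 0.1698]
ee_rot: [0.972, 0.192, 0.131, -0.021]
ft_force: [-0.5, 0.5, -1.8]
grip_width: 0.132
grasp_force: 49.1
[ 0.58980838 -0.2226798   0.16984265]
(0.09, -0.005, 0.13) [ 1.1  -0.17  0.25]
(0.09, -0.005, 0.07) [ 0.78 -0.18  1.41]
(0.09, -0.005, 0.005) [ 0.44 -0.2   2.66]
```

View pics/w5.png

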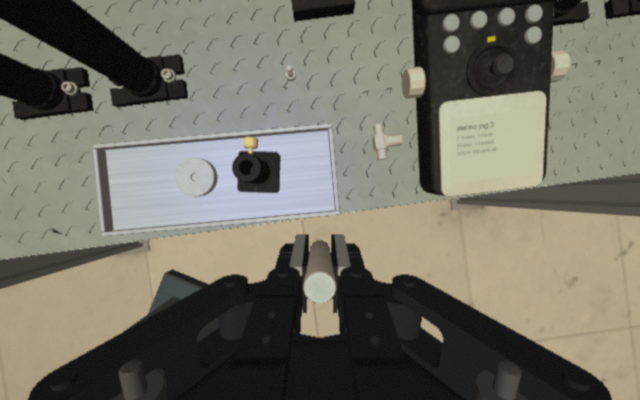

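The post is held upright. It should land between the holder edge (column 280) and the right wall (column 332). Lower it in.

```bash
python3 -m pendant '[[0.6,-0.17,0.1,0,0,0,-1],[1.1,-0.17,0.25,0,0,0,-1],[1,-0.18,0.7,0,0,0,-1],[0.78,-0.18,1.41,0,0,0,-1],[0.6,-0.19,2.1,0,0,0,-1],[0.5,-0.2,2.45,0,0,0,-1],[0.44,-0.2,2.66,0,0,0,-1],[0.44,-0.2,2.66,0,0,0,-1],[0.44,-0.2,2.66,0,0,0,-1],[0.44,-0.2,2.66,0,0,0,-1]]' 50
python3 - <<'E'
from m import *
print(go([.600+.09*.458-.005*.889+.0017,-.111-.09*.889-.005*.458,.0462]))
E
```

```text
clock: 14.25
position: [0.6385, -0.1886, 0.0494]
ee_rot: [0.972, 0.196, 0.131, -0.02]
ft_force: [-0.1, -0.4, -1.3]
grip_width: 0.135
grasp_force: 49.1
[-0.05  0.09  0.05]
```

```bash
python3 -m pendant '[[-0.02,0,0.04,0,0,0,-1],[-0.02,0,0.055,0,0,0,-1],[-0.02,0,0.055,0,0,0,-1],[-0.02,0,0.055,0,0,0,-0.6],[-0.02,0,0.055,0,0,0,-0.3],[-0.02,0,0.055,0,0,0,-0.3],[-0.02,0,0.055,0,0,0,-0.3],[-0.02,0,0.055,0,0,0,-0.3],[-0.02,0,0,0,0,0,-0.3],[-0.02,0,-0.4,0,0,0,-0.3]]' 50
python3 -m pendant '[[0,0,-0.5,0,0,0,-0.3],[0,0,-1,0,0,0,-0.3],[0,0,-1.8,0,0,0,-0.3],[0,0,-2.6,0,0,0,-0.3],[0,0,-2.6,0,0,0,-0.3],[0,0,-2.6,0,0,0,-0.3],[0,0,-2.6,0,0,0,-0.3],[0,0,-2.6,0,0,0,-0.3],[0,0,-2.6,0,0,0,-0.3],[0,0,-2.6,0,0,0,-0.3]]'
python3 - <<'E'
from m import *
im,d,P,c=shot('wrist','w6.png');ok=d>0
print('post',top_of(P,ok,.638,-.19,.03,.073,.085))
print('holder top',top_of(P,ok,.619,-.1445,.025,.057,.067))
print('base',top_of(P,ok,.5895,-.0875,.03,.012,.021))
E
```

```text
clock: 15.5
position: [0.6314, -0.1902, 0.0672]
ee_rot: [0.972, 0.196, 0.13, -0.021]
ft_force: [-0.1, 0.3, 0.3]
grip_width: 0.352
grasp_force: 0.0
clock: 16.75
position: [0.6002, -0.2023, 0.1927]
ee_rot: [0.972, 0.196, 0.131, -0.021]
ft_force: [0.6, 0.4, 0.3]
grip_width: 0.355
grasp_force: 0.0
post (164, array([ 0.6371, -0.19  ,  0.0787]), ((636.9747924804688, -189.96922302246094), (12.14093017578125, 12.159228324890137), 86.21912384033203))
holder top (440, array([ 0.6193, -0.1453,  0.0626]), ((620.8636474609375, -142.50650024414062), (31.158796310424805, 24.602977752685547), 56.131263732910156))
base (1028, array([ 0.5902, -0.0884,  0.0151]), ((590.049560546875, -88.01875305175781), (38.60643768310547, 38.76711654663086), 37.166751861572266))
```

View pics/w6.png

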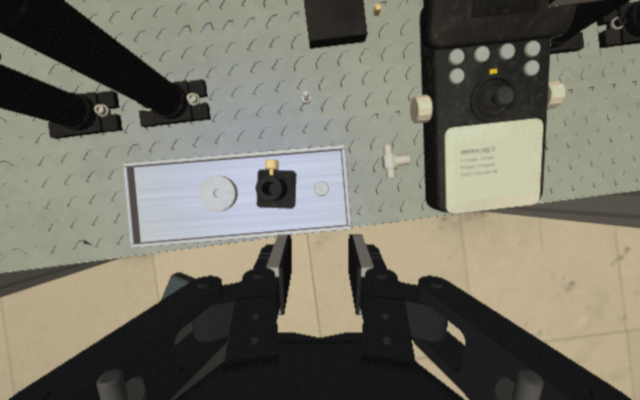

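The post (321,188) and holder (276,188) both stand in the tray beside the base (218,193), with tops at 79 mm and 63 mm as expected. The gripper is clear of everything, so I'll hand in.

```bash
python3 -c "
from workcell import manip
print(manip.hand_in())"
```

```text
the job is handed in; nothing more can be done
None
```

The job is handed in, with no verdict returned: the post holder and post both stand upright on the tray floor beside the base, which hasn't moved; I didn't touch the spare base or check it again at the end.

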